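Put three mixed-up reagent jars back in their own colour holders

ROBOT

A 6-joint arm with a two-finger parallel gripper is mounted at the origin on the work surface. World frame = base frame: x ahead of the robot, y to its left, z up, the work surface at z = 0. Lengths are in mm, angles in rad, forces in N, time in s.
With the tool pointing down it reaches from about 350 to 975 mm from the base axis. Payload 4.9 kg.
Tool frame: the origin (TCP) lies on the centre line of the jaws, within the pads' length; the fingertips stand 25 mm ahead of it and the grasp point (between the pads) lies 6 mm ahead of it; z points along the fingers, y is the line along which they close (so a half turn about z gives the same grasp; the last joint's range is limited). The gripper opens to 85 mm and grips with 20 to 120 N. Pads are 22 mm wide; open, the fingers measure 114 mm over their backs; the gripper's body (76 mm by 85 mm) begins 54 mm behind the grasp point. The pads swing forward as they close: fully open they stand 13 mm farther back than shut.
Start: joints at [-1.437, 0.053, 1.613, -0, 1.476, -0.119], TCP at [156.318, -605.117, 256.304] pointing down, gripper open.
Joint ranges: [-3.01, 3.01], [-1.01, 2.22], [0.06, 2.58], [-1.02, 4.17], [0.09, 2.62], [-3.14, 3.14]. Speed limits (rad/s): [2.57, 2.57, 3.14, 3.14, 3.14, 3.14].

INTERFACE

Orientations are given as a rotation vector (axis times angle).
In Python, from plant import arm gives the robot as it stands. The module is installed in compiled form; this text tells all that it offers.
- The arm moves only by the tool apply_moves, never from a script. Its argument "deltas" is text: rows parted by semicolons, each of 7 numbers parted by spaces: the shift along the tool's x, y, z in m, then the turn, a rotation vector about the tool's x, y, z in degrees, then the closure, from -1 (fully open) to 1 (shut). A call has 1 to 8 rows; each row is the pose to reach, as a shift and turn from the pose commanded when the call began, along the tool's axes at that moment; what a row does not reach only later rows make up. A row lasts 1/12 s, in which the tool goes at most 41.7 mm and 7.16 degrees, less where a joint would pass 70% of its speed; a pose out of reach is approached as far as the arm can. A call with a gripper value outside its range is refused whole. The fingers move at their own pace and stop on an object; the grip force is fixed at half the most. Time passes only in rows, so rows that repeat a pose let the fingers close. It gives the time, the measured TCP pose, the force, the opening and the grip force at its end, in the units of the state.
- arm.observe(): the state, without advancing time (a new reading comes with each control period).
- arm.get_image(name): name is "scene" or "top" or "wrist"; returns the picture (480x640x3 uint8, blue, green, red); there is no depth.
- arm.camera_params(name): a dict with "fx", "fy", "cx", "cy" (pixels), "view" (4x4, takes a point from world to camera coordinates); the wrist camera has in their place "tool_from_camera" (4x4, takes a point from camera to tool coordinates, whose origin is the TCP and whose axes are the flange's). Camera axes: x right, y down, z forward; pixel columns grow to the right and rows downward; lengths in mm; the calibration is good to about 2 mm. A picture is of the moment at which its call begins: read the wrist's pose just before it. camera_params takes no time and is no camera call.
- arm.sign_off(): hands the job in; it is judged then, once.
The state is a dict: "t": time; "joint_positions": joint angles; "dq": joint speeds; "joint_efforts": joint torques, N m; "position": TCP position; "tcp_rot": TCP orientation; "ft_force": force on the tool from outside, world axes, zero at the start; "moment": the same for the moment, N m; "gripper_width": opening from 0.0 (shut) to 1.0 (fully open); "finger_force": force on a finger pad.
Only numpy, scipy, OpenCV 4.12 (cv2) and the standard library are available. Lean on these libraries where they do the work, as an engineer would, in place of code of your own. Each camera call takes 0.05 s, during which the arm holds its last target. There are 200 camera calls.

TASK

The three reagent jars stand in one another's holders. Park one of them in the empty black spare holder first, then move the others round, so that in the end each jar stands upright and flat inside the collar of the holder of its cap's colour and the spare is empty again. Keep the jars upright, set them down gently rather than dropping them, and leave the dish, the timer and the tube rack where they are.

Things in the scene. Friction and masses are not known exactly. Their poses are not given: they have to be found in the camera images.
- jar_red_center (a point): Jar with a red cap: upright closed cylinder, 46 mm in diameter over its full height and 70 mm tall, about 0.11 kg (0.08 to 0.15); white body with an amber band, red top. Its z axis is its own axis. This point is its centre, 35 mm above its underside. It starts standing in the blue holder.
- jar_blue_center (a point): Jar with a blue cap: upright closed cylinder, 46 mm in diameter over its full height and 70 mm tall, about 0.11 kg (0.08 to 0.15); white body with an amber band, blue top. Its z axis is its own axis. This point is its centre, 35 mm above its underside. It starts standing in the yellow holder.
- jar_yellow_center (a point): Jar with a yellow cap: upright closed cylinder, 46 mm in diameter over its full height and 70 mm tall, about 0.11 kg (0.08 to 0.15); white body with an amber band, yellow top. Its z axis is its own axis. This point is its centre, 35 mm above its underside. It starts standing in the red holder.
- holder_red: Red holder: fixed square plate 92 x 92 mm, 4 mm thick, with a raised round collar of inner diameter 70 mm, outer 82 mm, whose rim is 10 mm above the bench; the floor inside (white disc) is 4 mm above the bench, where a jar stands with 12 mm to spare all round. Origin at its middle on the bench surface, z up. The red-capped jar belongs here.
- holder_blue: Blue holder: fixed square plate 92 x 92 mm, 4 mm thick, with a raised round collar of inner diameter 70 mm, outer 82 mm, whose rim is 10 mm above the bench; the floor inside (white disc) is 4 mm above the bench, where a jar stands with 12 mm to spare all round. Origin at its middle on the bench surface, z up. The blue-capped jar belongs here.
- holder_yellow: Yellow holder: fixed square plate 92 x 92 mm, 4 mm thick, with a raised round collar of inner diameter 70 mm, outer 82 mm, whose rim is 10 mm above the bench; the floor inside (white disc) is 4 mm above the bench, where a jar stands with 12 mm to spare all round. Origin at its middle on the bench surface, z up. The yellow-capped jar belongs here.
- holder_spare: Black spare holder: fixed square plate 92 x 92 mm, 4 mm thick, with a raised round collar of inner diameter 70 mm, outer 82 mm, whose rim is 10 mm above the bench; the floor inside (white disc) is 4 mm above the bench, where a jar stands with 12 mm to spare all round. Origin at its middle on the bench surface, z up. It starts empty: the parking place.
- dish: Closed round culture dish, clear with a pinkish top, 60 mm in diameter, 14 mm tall, loose; leave it alone. Origin at the centre of its underside.
- timer: Green lab timer, 50 x 50 x 18 mm with a pale display, loose; leave it alone. Origin at the centre of its underside.
- tube_rack: White tube rack with purple-capped blood tubes, 66 mm (its x) x 190 mm (its y), 90 mm tall over the caps, loose; leave it alone. Origin at the centre of its underside.
Things that resemble listed ones, but are neither listed nor needed, are in the scene too. Leave any turquoise look-alike of the part that bears jar_blue_center alone.

How it is judged (in metres and radians):
On the way:
1. one jar is parked, released and upright, in the black spare holder while the other two have not yet left theirs (((horizontal distance between jar_red_center and holder_spare below 0.014 m and z of jar_red_center in the frame of holder_spare below 0.042 m and angle between each of jar_red_center, jar_blue_center, jar_yellow_center's own z axis and vertical below 0.08 rad and linear speed of jar_red below 0.02 m/s and contact force between jar_red and the fingers below 0.1 N and horizontal distance between jar_blue_center and holder_yellow below 0.014 m and z of jar_blue_center in the frame of holder_yellow below 0.042 m and horizontal distance between jar_yellow_center and holder_red below 0.014 m and z of jar_yellow_center in the frame of holder_red below 0.042 m) or (horizontal distance between jar_blue_center and holder_spare below 0.014 m and z of jar_blue_center in the frame of holder_spare below 0.042 m and angle between each of jar_blue_center, jar_red_center, jar_yellow_center's own z axis and vertical below 0.08 rad and linear speed of jar_blue below 0.02 m/s and contact force between jar_blue and the fingers below 0.1 N and horizontal distance between jar_red_center and holder_blue below 0.014 m and z of jar_red_center in the frame of holder_blue below 0.042 m and horizontal distance between jar_yellow_center and holder_red below 0.014 m and z of jar_yellow_center in the frame of holder_red below 0.042 m) or (horizontal distance between jar_yellow_center and holder_spare below 0.014 m and z of jar_yellow_center in the frame of holder_spare below 0.042 m and angle between each of jar_yellow_center, jar_red_center, jar_blue_center's own z axis and vertical below 0.08 rad and linear speed of jar_yellow below 0.02 m/s and contact force between jar_yellow and the fingers below 0.1 N and horizontal distance between jar_red_center and holder_blue below 0.014 m and z of jar_red_center in the frame of holder_blue below 0.042 m and horizontal distance between jar_blue_center and holder_yellow below 0.014 m and z of jar_blue_center in the frame of holder_yellow below 0.042 m))), for 0.2 s.
At the end, for the whole second after the job is handed in: Each jar stands upright (within 0.08 rad) on the floor of the holder of its own cap colour, inside the collar (centre within 14 mm of the holder's middle, underside within 3 mm of the holder's floor), released and at rest; the spare is therefore empty (horizontal distance between jar_red_center and holder_red below 0.014 m and z of jar_red_center in the frame of holder_red below 0.042 m and angle between each of jar_red_center, jar_blue_center, jar_yellow_center's own z axis and vertical below 0.08 rad and linear speed of each of jar_red, jar_blue, jar_yellow below 0.02 m/s and contact force between each of jar_red, jar_blue, jar_yellow and the fingers below 0.1 N and horizontal distance between jar_blue_center and holder_blue below 0.014 m and z of jar_blue_center in the frame of holder_blue below 0.042 m and horizontal distance between jar_yellow_center and holder_yellow below 0.014 m and z of jar_yellow_center in the frame of holder_yellow below 0.042 m); the robot touches nothing.
It fails at once if a jar is tipped more than 0.5 rad (angle between any of jar_red_center, jar_blue_center, jar_yellow_center's own z axis and vertical above 0.5 rad).
It fails at once if a jar is dropped or slammed down: it moves faster than 0.6 m/s with its centre less than 75 mm above the bench (a fall of about 20 mm) ((height (world z) of jar_red_center below 0.075 m and linear speed of jar_red above 0.6 m/s) or (height (world z) of jar_blue_center below 0.075 m and linear speed of jar_blue above 0.6 m/s) or (height (world z) of jar_yellow_center below 0.075 m and linear speed of jar_yellow above 0.6 m/s)).
It fails at once if the dish, the timer or the tube rack is moved more than 20 mm (distance of any of dish, timer, tube_rack from where it was at the start of the episode above 0.02 m).
It also fails if it takes over 118 s, if anything falls off the work surface, if the arm or the gripper's body presses on something with over 40 N, if the wrist force passes 120 N, or if a joint passes its speed limit or range.

## Working session

There is one attempt and no reset: what is moved stays moved. The work goes in short steps, Python scripts to look and compute and a tool call to move; the robot and the scene stay as the last step left them, time stands still between calls to the robot, and variables do not carry over. Pictures are saved under pics/ and viewed, at most 14 in all, crops included, and the job is handed in when it is done.

Besides the shell and the picture viewer there is one more tool, called as name(argument=value, ...), one argument or row to a line, values as JSON. apply_moves: Moves the arm, as the interface text tells. Its arguments: {"type":"object","properties":{"deltas":{"type":"string"}},"required":["deltas"]}

```bash
mkdir -p pics; python3 - <<'E'
from plant import arm
import cv2
s=arm.observe();print(s)
for n in("top","scene"):
    cv2.imwrite(f"pics/{n}0.png",arm.get_image(n));p=arm.camera_params(n);print(n,p)
print(arm.camera_params("wrist"))
E
```

```text
{'t': 0.0, 'joint_positions': array([-1.43700900e+00,  5.33542299e-02,  1.61422167e+00, -1.01486939e-07,
        1.47596963e+00, -1.18971958e-01]), 'dq': array([-0.00204865,  0.00085567, -0.00037528,  0.00121165, -0.00130721,
        0.00126571]), 'joint_efforts': array([-2.14053267e-03, -3.93685806e+01, -3.70177603e+01, -3.23602035e-04,
        7.05950733e-03,  5.14505388e-06]), 'position': array([ 156.24330311, -604.60284195,  255.10778294]), 'tcp_rot': array([-3.11460031e+00, -3.95731184e-01,  2.28678290e-05]), 'ft_force': array([-0.55902361, -0.04889204,  0.35959034]), 'moment': array([0.01745978, 0.03317334, 0.05062261]), 'finger_force': 0.0, 'gripper_width': 0.9995507934425395}
top {'fx': 492.7280864302708, 'fy': 492.7280864302708, 'cx': 320.8747764385687, 'cy': 237.8888075745539, 'view': array([[ 1.31429999e-01, -9.91325431e-01, -2.11053040e-04,
        -3.99072760e+01],
       [-9.60778243e-01, -1.27327601e-01, -2.46359189e-01,
         6.28122102e+02],
       [ 2.44195257e-01,  3.25817632e-02, -9.69178572e-01,
         9.39545295e+02],
       [ 0.00000000e+00,  0.00000000e+0
[... 270 characters left out ...]
01,  3.58817402e-01, -6.47854920e-01,
        -3.99838149e+02],
       [-5.60942643e-01, -3.24564697e-01, -7.61578039e-01,
         1.49407639e+03],
       [ 0.00000000e+00,  0.00000000e+00,  0.00000000e+00,
         1.00000000e+00]])}
{'fx': 366.9354086556575, 'fy': 366.9354086556575, 'cx': 317.37502850163315, 'cy': 238.59684816371336, 'tool_from_camera': array([[-8.22570580e-04, -9.64279891e-01, -2.64884154e-01,
         6.61875277e+01],
       [ 9.99999537e-01, -6.60873494e-04, -6.99563093e-04,
         5.61810985e-01],
       [ 4.99519706e-04, -2.64884607e-01,  9.64279988e-01,
        -1.18541167e+02],
       [ 0.00000000e+00,  0.00000000e+00,  0.00000000e+00,
         1.00000000e+00]])}
```

View pics/top0.png

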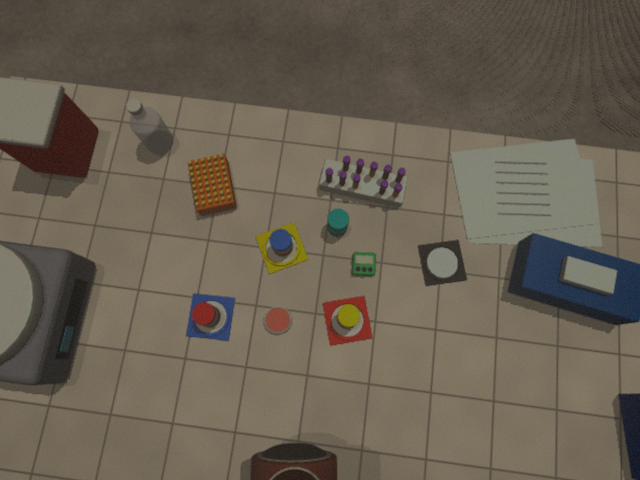

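View pics/scene0.png

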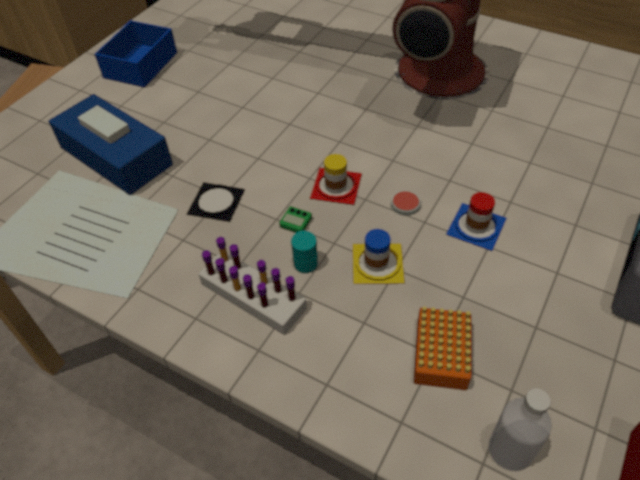

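The top view shows the spare at (442,263), red holder (348,320) with the yellow jar, yellow holder (282,248) with the blue jar, and blue holder (211,317) with the red jar. The dish is at (277,320), timer (364,264), rack (363,183), and the turquoise decoy at (338,222). The scene view agrees with this.

```bash
cat > h.py <<'E'
import cv2,numpy as np
from plant import arm
def ray(n,uv,z):
    p=arm.camera_params(n);V=np.array(p["view"]);R,t=V[:3,:3],V[:3,3]
    d=R.T@np.array([(uv[0]-p["cx"])/p["fx"],(uv[1]-p["cy"])/p["fy"],1]);c=-R.T@t
    return c+d*(z-c[2])/d[2]
H={"red":((0,8),(172,180)),"yellow":((22,34),),"blue":((108,125),)}
def blobs(n,img,col,win):
    hsv=cv2.cvtColor(img,cv2.COLOR_BGR2HSV);m=np.zeros(img.shape[:2],np.uint8)
    for a,b in H[col]: m|=cv2.inRange(hsv,(a,150,60),(b,255,255))
    w=np.zeros_like(m);x,y,r=win;w[y-r:y+r,x-r:x+r]=255
    return m&w
def big(m):
    c,_=cv2.findContours(m,0,2);return max(c,key=cv2.contourArea)
E
cat > m.py <<'E'
from h import *
L={"top":{"red":((348,320),(347,316)),"yellow":((282,248),(348,316)),"blue":((211,317),(281,241))},
"scene":{"red":((336,185),(481,205)),"yellow":((378,263),(335,165)),"blue":((477,226),(376,240))}}
cap={"top":{"red":(205,313),"yellow":(349,316),"blue":(281,241)},"scene":{"red":(481,204),"yellow":(335,164),"blue":(376,241)}}
for n in L:
    img=cv2.imread(f"pics/{n}0.png")
    for c in L[n]:
        q=big(blobs(n,img,c,(*L[n][c][0],36)))
        # plate: quad from hull
        r=cv2.minEnclosingTriangle  # unused
        h=cv2.convexHull(q);ap=cv2.approxPolyDP(h,6,True)[:,0]
        W=np.array([ray(n,p,4) for p in ap]);
        P=np.array([ray(n,p,4)[:2] for p in h[:,0]],np.float32);mr=cv2.minAreaRect(P)
        k=big(blobs(n,img,c,(*cap[n][c],16)));
        (u,v),rad=cv2.minEnclosingCircle(k);x,y,ww,hh=cv2.boundingRect(k)
        C=np.array([ray(n,p,74)[:2] for p in k[:,0]],np.float32)
        print(n,c,"plate",np.round(mr[0]),np.round(mr[1]),round(mr[2]),"cap",np.round(cv2.minEnclosingCircle(C)[0]),round(cv2.minEnclosingCircle(C)[1],1),(x,y,ww,hh))
    # spare white disc + plate
    img=cv2.imread(f"pics/{n}0.png");x,y={"top":(442,263),"scene":(216,202)}[n];r=32
    g=cv2.cvtColor(img,cv2.COLOR_BGR2GRAY);g2=np.full_like(g,255);g2[y-r:y+r,x-r:x+r]=g[y-r:y+r,x-r:x+r]
    k=big((g2<60).astype(np.uint8));P=np.array([ray(n,p,4)[:2] for p in k[:,0]],np.float32);mr=cv2.minAreaRect(P)
    print(n,"spare",np.round(mr[0]),np.round(mr[1]),round(mr[2]))
    for o,uv,z in(("dish",{"top":(277,320),"scene":(406,202)},14),("timer",{"top":(364,264),"scene":(296,218)},18),("turq",{"top":(338,216),"scene":(304,241)},70),("rackA",{"top":(322,180),"scene":(0,0)},50),("rackB",{"top":(405,195),"scene":(0,0)},50)):
        print(o,np.round(ray(n,uv[n],z)))
E
python3 m.py
```

```text
top red plate [475. -33.] [90. 90.] 17 cap [444. 256.] 22.3 (192, 303, 23, 22)
top yellow plate [614. 130.] [91. 91.] 29 cap [479. -32.] 23.0 (337, 304, 23, 23)
top blue plate [409. 288.] [0. 0.] 0 cap [625. 141.] 0.0 (274, 234, 1, 1)
top spare [ 627. -225.] [90. 91.] 16
dish [455. 113.  14.]
timer [598. -55.  18.]
turq [682.  14.  70.]
rackA [765.  59.  50.]
rackB [ 755. -125.   50.]
scene red plate [477. -35.] [90. 89.] 17 cap [453. 254.] 27.8 (470, 192, 25, 23)
scene yellow plate [616. 128.] [89. 90.] 28 cap [487. -30.] 28.6 (324, 154, 22, 21)
scene blue plate [446. 255.] [87. 87.] 1 cap [623. 127.] 25.2 (366, 230, 23, 23)
scene spare [ 629. -226.] [90. 89.] 16
dish [462. 114.  14.]
timer [603. -53.  18.]
turq [680.  14.  70.]
rackA [  324. -1168.    50.]
rackB [  324. -1168.    50.]
```

apply_moves(
  deltas="0.228 -0.235 0 0 0 14.5 -1;0.228 -0.235 0 0 0 14.5 -1;0.228 -0.235 0 0 0 14.5 -1;0.228 -0.235 0 0 0 14.5 -1;0.228 -0.235 0 0 0 14.5 -1;0.228 -0.235 0 0 0 14.5 -1;0.228 -0.235 0 0 0 14.5 -1;0.228 -0.235 0 0 0 14.5 -1",
)

```text
t: 0.77
position: [318.8, -318.1, 255.8]
tcp_rot: [-3.141, 0.0, -0.0]
ft_force: [-0.6, 0.4, -0.0]
gripper_width: 0.998
finger_force: 0.0
```

```bash
sed -i 's/(108,125)/(100,130)/' h.py; python3 m.py | grep blue; python3 -c "
from plant import arm;s=arm.observe();print(s['position'],s['tcp_rot'])"
```

```text
top blue plate [409. 288.] [0. 0.] 0 cap [625. 141.] 0.0 (274, 234, 1, 1)
scene blue plate [446. 255.] [87. 87.] 1 cap [623. 127.] 25.2 (366, 230, 23, 23)
[ 318.817412   -318.11145016  255.78720193] [-3.14089909e+00  7.07845212e-05 -5.04596355e-05]
```

apply_moves(
  deltas="0.158 -0.285 0.02 0 0 0 -1;0.158 -0.285 0.02 0 0 0 -1;0.158 -0.285 0.02 0 0 0 -1;0.158 -0.285 0.02 0 0 0 -1;0.158 -0.285 0.02 0 0 0 -1;0.158 -0.285 0.02 0 0 0 -1;0.158 -0.285 0.02 0 0 0 -1;0.158 -0.285 0.02 0 0 0 -1",
)

```text
t: 1.43
position: [476.8, -32.9, 235.8]
tcp_rot: [-3.141, -0.002, 0.0]
ft_force: [1.1, -0.6, 0.0]
gripper_width: 1.001
finger_force: 0.0
```

apply_moves(
  deltas="0 0 0 0 0 0 -1;0 0 0 0 0 0 -1;0 0 0 0 0 0 -1",
)

```text
t: 1.68
position: [476.0, -35.7, 235.8]
tcp_rot: [3.141, 0.0, -0.002]
ft_force: [0.5, -0.4, 0.5]
gripper_width: 0.997
finger_force: 0.0
```

```bash
cat > w.py <<'E'
from h import *
import sys
from scipy.spatial.transform import Rotation as Ro
def wrist(name):
    s=arm.observe();img=arm.get_image("wrist");cv2.imwrite(f"pics/{name}.png",img)
    return s,img
def wray(s,uv,z):
    p=arm.camera_params("wrist");T=np.array(p["tool_from_camera"]);R=Ro.from_rotvec(s["tcp_rot"]).as_matrix()
    d=R@T[:3,:3]@np.array([(uv[0]-p["cx"])/p["fx"],(uv[1]-p["cy"])/p["fy"],1]);c=s["position"]+R@T[:3,3]
    return c+d*(z-c[2])/d[2]
def cap(s,img,col,z=74):
    k=big(blobs("w",img,col,(320,240,240)));C=np.array([wray(s,p,z)[:2] for p in k[:,0]],np.float32)
    return cv2.minEnclosingCircle(C),cv2.boundingRect(k)
def plate(s,img,col):
    k=big(blobs("w",img,col,(320,240,240)));C=np.array([wray(s,p,4)[:2] for p in k[:,0]],np.float32)
    return cv2.minAreaRect(C),cv2.boundingRect(k)
E
python3 - <<'E'
from w import *
s,i=wrist("w1");print(s["position"],cap(s,i,"yellow"),plate(s,i,"red"))
hsv=cv2.cvtColor(cv2.imread("pics/top0.png"),cv2.COLOR_BGR2HSV);print(hsv[241,281],hsv[335,211])
E
```

```text
[476.03338015 -35.68791764 235.84904702] (((591.4130859375, 89.62417602539062), 44.65618133544922), (80, 0, 122, 126)) (((475.05120849609375, -36.17180252075195), (91.07805633544922, 91.27074432373047), 17.200916290283203), (258, 150, 117, 115))
[111 139 112] [110 135 104]
```

View pics/w1.png

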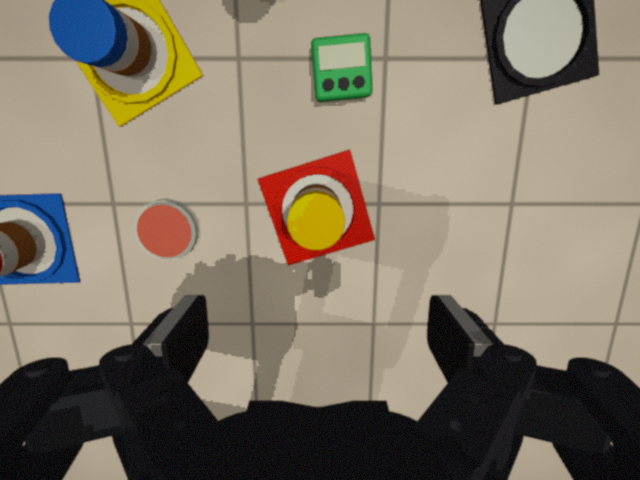

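The wrist picture shows the yellow cap at about (316,221), centred on the red plate at (317,207). The yellow and blue plates sit at the left edge, and the spare disc is at (541,36).

```bash
sed -i 's/(a,150,60)/(a,115,60)/' h.py; python3 m.py | grep -E "blue|red plate|yellow plate"; python3 - <<'E'
from w import *
s=arm.observe();i=cv2.imread("pics/w1.png")
k=big(blobs("w",i,"yellow",(316,221,45)));C=np.array([wray(s,p,74)[:2] for p in k[:,0]],np.float32);print("ycap",cv2.minEnclosingCircle(C))
k=big((cv2.cvtColor(i[0:90,495:592],cv2.COLOR_BGR2GRAY)>110).astype(np.uint8))+[495,0];C=np.array([wray(s,p,4)[:2] for p in k[:,0]],np.float32);print("spare disc",cv2.minEnclosingCircle(C))
E
```

```text
top red plate [475. -33.] [92. 92.] 17 cap [444. 255.] 23.6 (192, 302, 24, 24)
top yellow plate [614. 130.] [92. 92.] 29 cap [479. -32.] 23.0 (337, 304, 23, 23)
top blue plate [444. 257.] [89. 89.] 2 cap [615. 127.] 21.5 (270, 230, 21, 20)
scene red plate [478. -35.] [92. 91.] 18 cap [453. 255.] 29.0 (470, 192, 25, 23)
scene yellow plate [616. 128.] [92. 92.] 29 cap [489. -31.] 30.5 (324, 154, 23, 22)
scene blue plate [447. 255.] [89. 88.] 2 cap [622. 127.] 26.2 (366, 230, 24, 23)
ycap ((480.1484680175781, -35.61476516723633), 23.525819778442383)
spare disc ((627.2193603515625, -229.6492919921875), 34.347557067871094)
```

apply_moves(
  deltas="0.0035 -0.001 0.04 0 0 0 -1;0.0035 -0.001 0.08 0 0 0 -1;0.0035 -0.001 0.11 0 0 0 -1;0.0035 -0.001 0.13 0 0 0 -1;0.0035 -0.001 0.15 0 0 0 -1;0.0035 -0.001 0.165 0 0 0 -1;0.0035 -0.001 0.174 0 0 0 -1;0.0035 -0.001 0.174 0 0 0 -1",
)

```text
t: 2.4
position: [478.0, -35.4, 60.2]
tcp_rot: [-3.141, 0.004, 0.006]
ft_force: [-0.6, 0.5, 0.2]
gripper_width: 0.999
finger_force: 0.0
```

apply_moves(
  deltas="0 0 0 0 0 0 -1;0 0 0 0 0 0 1;0 0 0 0 0 0 1;0 0 0 0 0 0 1;0 0 0 0 0 0 1;0 0 0 0 0 0 1;0 0 0 0 0 0 1;0 0 0 0 0 0 1",
)

```text
t: 3.07
position: [481.0, -34.8, 63.7]
tcp_rot: [3.141, -0.0, 0.004]
ft_force: [-0.9, 0.2, 5.8]
gripper_width: 0.528
finger_force: 61.5
```

apply_moves(
  deltas="0 0 0 0 0 0 1;0 0 0 0 0 0 1;0 0 0 0 0 0 1;0 0 0 0 0 0 1",
)

```text
t: 3.4
position: [481.0, -34.8, 63.7]
tcp_rot: [3.141, -0.0, 0.004]
ft_force: [-0.1, -0.2, 6.7]
gripper_width: 0.523
finger_force: 61.5
```

apply_moves(
  deltas="0 0 -0.01 0 0 0 1;0 0 -0.025 0 0 0 1;0 0 -0.045 0 0 0 1;0 0 -0.065 0 0 0 1;0 0 -0.085 0 0 0 1;0 0 -0.095 0 0 0 1;0 0 -0.1 0 0 0 1;0 0 -0.1 0 0 0 1",
)

```text
t: 4.07
position: [480.3, -34.6, 163.2]
tcp_rot: [3.141, -0.0, 0.003]
ft_force: [0.4, 0.0, -0.3]
gripper_width: 0.525
finger_force: 61.3
```

apply_moves(
  deltas="0.015 0.02 0 0 0 0 1;0.04 0.052 0 0 0 0 1;0.065 0.084 0 0 0 0 1;0.09 0.116 0 0 0 0 1;0.115 0.148 0 0 0 0 1;0.135 0.175 0 0 0 0 1;0.145 0.188 0 0 0 0 1;0.148 0.192 0 0 0 0 1",
)

```text
t: 4.73
position: [628.1, -228.9, 159.7]
tcp_rot: [-3.141, 0.004, 0.004]
ft_force: [-1.0, -0.4, -1.7]
gripper_width: 0.525
finger_force: 61.5
```

apply_moves(
  deltas="0 0 0 0 0 0 1;0 0 0 0 0 0 1;0 0 0 0 0 0 1;0 0 0 0 0 0 1",
)

```text
t: 5.07
position: [627.1, -225.3, 162.0]
tcp_rot: [-3.141, -0.001, 0.001]
ft_force: [0.2, -0.2, -1.9]
gripper_width: 0.52
finger_force: 61.5
```

```bash
python3 - <<'E'
from w import *
s,i=wrist("w2");print(s["position"],s["gripper_width"],s["tcp_rot"])
E
```

```text
[ 627.11086041 -225.33625012  161.97679063] 0.52038522871835 [-3.14105591e+00 -1.30797341e-03  1.31800388e-03]
```

View pics/w2.png

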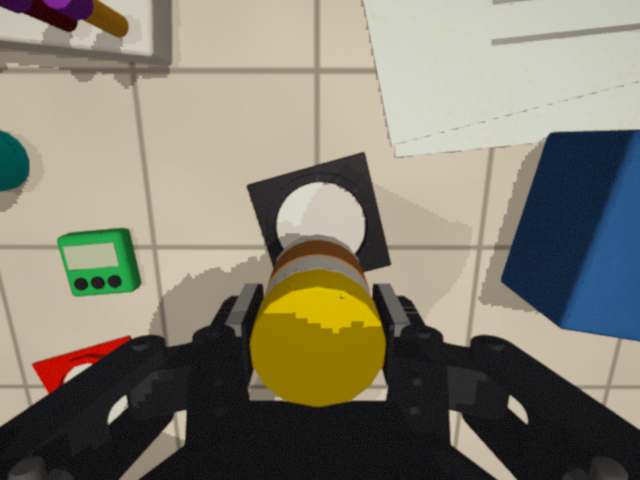

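The yellow cap at (318,337) is held in the jaws, above the spare disc, which spans columns 276 to 365 with its top at row 182.

```bash
python3 - <<'E'
from w import *
s=arm.observe()
for uv in((276,226),(365,226),(320.5,182)):print(wray(s,uv,4))
for uv in((250,340),(386,340),(318,404)):print(wray(s,uv,174))
E
```

```text
[ 627.63955353 -193.91594689    4.        ]
[ 627.64798206 -262.88745831    4.        ]
[ 661.5698479  -228.32819292    4.        ]
[ 629.94683391 -204.07475456  174.        ]
[ 629.96164095 -248.4934537   174.        ]
[ 605.20362344 -226.2975569   174.        ]
```

apply_moves(
  deltas="-0.001 0.002 0.02 0 0 0 1;-0.001 0.002 0.04 0 0 0 1;-0.001 0.002 0.055 0 0 0 1;-0.001 0.002 0.068 0 0 0 1;-0.001 0.002 0.078 0 0 0 1;-0.001 0.002 0.085 0 0 0 1;-0.001 0.002 0.09 0 0 0 1;-0.001 0.002 0.093 0 0 0 1",
)

```text
t: 5.78
position: [626.9, -228.6, 68.9]
tcp_rot: [-3.142, 0.0, 0.0]
ft_force: [0.8, -1.0, -1.1]
gripper_width: 0.523
finger_force: 61.5
```

apply_moves(
  deltas="0 0 0.002 0 0 0 1;0 0 0.004 0 0 0 1;0 0 0.005 0 0 0 1;0 0 0.005 0 0 0 1;0 0 0.005 0 0 0 1",
)

```text
t: 6.2
position: [627.0, -228.8, 64.7]
tcp_rot: [3.141, -0.001, 0.001]
ft_force: [-0.4, 0.7, -1.4]
gripper_width: 0.524
finger_force: 61.5
```

apply_moves(
  deltas="0 0 0.0005 0 0 0 1;0 0 0.001 0 0 0 1;0 0 0.0015 0 0 0 1;0 0 0.002 0 0 0 1;0 0 0.002 0 0 0 1;0 0 0.002 0 0 0 1",
)

```text
t: 6.7
position: [627.2, -228.8, 63.8]
tcp_rot: [3.141, -0.0, 0.001]
ft_force: [-3.0, 2.2, 6.4]
gripper_width: 0.527
finger_force: 62.0
```

apply_moves(
  deltas="0 0 0 0 0 0 0.2;0 0 0 0 0 0 -0.3;0 0 0 0 0 0 -1;0 0 0 0 0 0 -1;0 0 0 0 0 0 -1;0 0 0 0 0 0 -1;0 0 0 0 0 0 -1;0 0 0 0 0 0 -1",
)

```text
t: 7.37
position: [626.8, -228.6, 62.2]
tcp_rot: [-3.142, 0.0, 0.0]
ft_force: [0.1, 0.5, -0.6]
gripper_width: 1.001
finger_force: 0.0
```

apply_moves(
  deltas="0 0 -0.02 0 0 0 -1;0 0 -0.05 0 0 0 -1;0 0 -0.09 0 0 0 -1;0 0 -0.13 0 0 0 -1;0 0 -0.15 0 0 0 -1;0 0 -0.165 0 0 0 -1;0 0 -0.17 0 0 0 -1;0 0 -0.17 0 0 0 -1",
)

```text
t: 8.03
position: [627.1, -228.8, 233.1]
tcp_rot: [3.141, -0.0, 0.002]
ft_force: [0.5, 0.3, -0.8]
gripper_width: 0.999
finger_force: 0.0
```

apply_moves(
  deltas="0 0 0 0 0 0 -1;0 0 0 0 0 0 -1;0 0 0 0 0 0 -1",
)

```text
t: 8.28
position: [625.8, -228.2, 229.3]
tcp_rot: [-3.14, 0.0, 0.006]
ft_force: [-0.7, 0.3, -0.7]
gripper_width: 1.002
finger_force: 0.0
```

```bash
cat >> w.py <<'E'
def capw(s,i,col,win,z=74):
    k=big(blobs("w",i,col,win));C=np.array([wray(s,p,z)[:2] for p in k[:,0]],np.float32);return cv2.minEnclosingCircle(C)
E
python3 - <<'E'
from w import *
s,i=wrist("w3");print(s["position"],capw(s,i,"yellow",(320,225,70)))
E
```

```text
[ 625.82010696 -228.17505716  229.34060808] ((626.1406860351562, -228.9076690673828), 24.24464225769043)
```

View pics/w3.png

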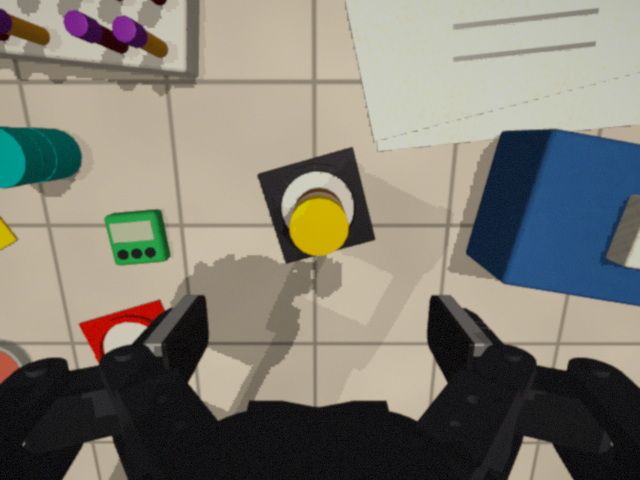

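The yellow jar stands upright and centred in the spare, with its cap at (319,225). Next is the red jar.

apply_moves(
  deltas="-0.015 -0.039 0 0 0 0 -1;-0.03 -0.078 0 0 0 0 -1;-0.045 -0.117 0 0 0 0 -1;-0.06 -0.156 0 0 0 0 -1;-0.075 -0.195 0 0 0 0 -1;-0.09 -0.234 0 0 0 0 -1;-0.105 -0.273 0 0 0 0 -1;-0.12 -0.312 0 0 0 0 -1",
)

```text
t: 9.0
position: [505.8, 84.1, 231.4]
tcp_rot: [-3.142, 0.001, 0.002]
ft_force: [1.1, 1.1, 0.2]
gripper_width: 0.998
finger_force: 0.0
```

apply_moves(
  deltas="-0.015 -0.039 0 0 0 0 -1;-0.03 -0.078 0 0 0 0 -1;-0.045 -0.117 0 0 0 0 -1;-0.058 -0.15 0 0 0 0 -1;-0.062 -0.172 0 0 0 0 -1;-0.062 -0.172 0 0 0 0 -1;-0.062 -0.172 0 0 0 0 -1;-0.062 -0.172 0 0 0 0 -1",
)

```text
t: 9.67
position: [445.2, 254.0, 231.7]
tcp_rot: [3.141, -0.001, -0.001]
ft_force: [0.8, -0.0, 0.6]
gripper_width: 1.001
finger_force: 0.0
```

```bash
python3 - <<'E'
from w import *
s,i=wrist("w4");print(s["position"],s["tcp_rot"],capw(s,i,"red",(320,225,60)))
k=big(blobs("w",i,"blue",(320,210,100)));C=np.array([wray(s,p,4)[:2] for p in k[:,0]],np.float32);print(cv2.minAreaRect(C))
E
```

```text
[445.24677176 253.95451478 231.67049881] [ 3.14065046e+00 -5.97321635e-04 -1.41411164e-03] ((445.3021545410156, 254.6057586669922), 23.742034912109375)
((444.0778503417969, 255.06216430664062), (90.65225219726562, 90.44699096679688), 1.2273187637329102)
```

View pics/w4.png

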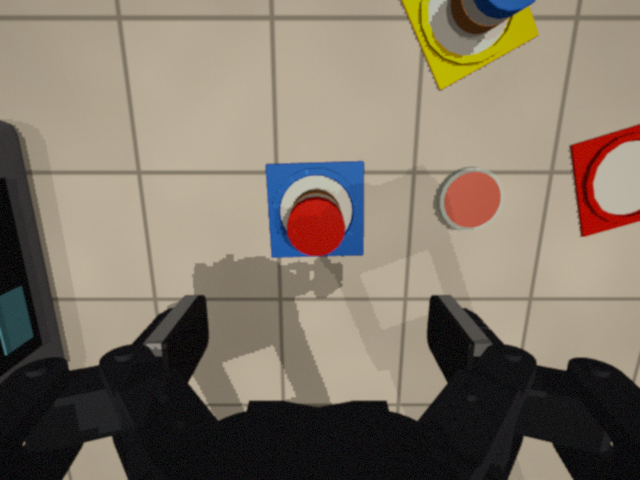

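Red cap at (316,224), centred in the blue holder and right under the tool.

apply_moves(
  deltas="0 -0.001 0.04 0 0 0 -1;0 -0.001 0.08 0 0 0 -1;0 -0.001 0.11 0 0 0 -1;0 -0.001 0.13 0 0 0 -1;0 -0.001 0.15 0 0 0 -1;0 -0.001 0.162 0 0 0 -1;0 -0.001 0.168 0 0 0 -1;0 -0.001 0.168 0 0 0 -1",
)

```text
t: 10.38
position: [444.9, 254.5, 63.1]
tcp_rot: [3.141, -0.003, -0.004]
ft_force: [0.5, -0.1, -0.9]
gripper_width: 1.003
finger_force: 0.0
```

apply_moves(
  deltas="0 0 0 0 0 0 -1;0 0 0 0 0 0 1;0 0 0 0 0 0 1;0 0 0 0 0 0 1;0 0 0 0 0 0 1;0 0 0 0 0 0 1;0 0 0 0 0 0 1;0 0 0 0 0 0 1",
)

```text
t: 11.05
position: [446.3, 255.9, 65.7]
tcp_rot: [-3.141, 0.0, -0.004]
ft_force: [0.3, -0.1, 6.1]
gripper_width: 0.523
finger_force: 61.5
```

apply_moves(
  deltas="0 0 0 0 0 0 1;0 0 0 0 0 0 1;0 0 -0.01 0 0 0 1;0 0 -0.025 0 0 0 1;0 0 -0.045 0 0 0 1;0 0 -0.065 0 0 0 1;0 0 -0.08 0 0 0 1;0 0 -0.09 0 0 0 1",
)

```text
t: 11.72
position: [445.6, 255.7, 156.3]
tcp_rot: [-3.141, 0.0, -0.003]
ft_force: [0.7, -0.2, -1.8]
gripper_width: 0.523
finger_force: 61.3
```

apply_moves(
  deltas="0.002 0.02 0 0 0 0 1;0.006 0.058 0 0 0 0 1;0.01 0.097 0 0 0 0 1;0.014 0.136 0 0 0 0 1;0.018 0.175 0 0 0 0 1;0.022 0.213 0 0 0 0 1;0.026 0.25 0 0 0 0 1;0.029 0.275 0 0 0 0 1",
)

```text
t: 12.38
position: [473.6, -22.2, 153.9]
tcp_rot: [3.141, -0.003, -0.001]
ft_force: [0.8, 0.1, -1.4]
gripper_width: 0.521
finger_force: 61.6
```

apply_moves(
  deltas="0.002 0.01 0 0 0 0 1;0.002 0.016 0 0 0 0 1;0.002 0.016 0 0 0 0 1;0.002 0.016 0 0 0 0 1;0.002 0.016 0 0 0 0 1",
)

```text
t: 12.8
position: [475.9, -34.2, 154.0]
tcp_rot: [-3.141, -0.002, 0.001]
ft_force: [-0.4, -0.3, -0.8]
gripper_width: 0.523
finger_force: 61.6
```

```bash
python3 - <<'E'
from w import *
s,i=wrist("w5");print(s["position"],s["tcp_rot"],s["gripper_width"])
c=i[120:300,180:460];cv2.imwrite("pics/w5c.png",cv2.resize(c,None,fx=2,fy=2))
E
```

```text
[475.94360489 -34.23389865 154.0115454 ] [-3.14096247e+00 -2.13880169e-03  1.05912161e-03] 0.5232319414911308
```

View pics/w5.png

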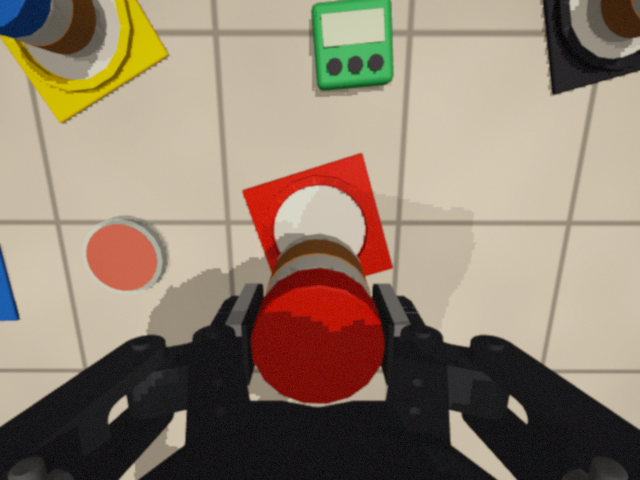

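The red jar is held over the red holder. The disc spans columns 274 to 366, centre about 320, and the cap centre is at 318.

apply_moves(
  deltas="0 0.0015 0.02 0 0 0 1;0 0.0015 0.04 0 0 0 1;0 0.0015 0.053 0 0 0 1;0 0.0015 0.064 0 0 0 1;0 0.0015 0.072 0 0 0 1;0 0.0015 0.078 0 0 0 1;0 0.0015 0.082 0 0 0 1;0 0.0015 0.084 0 0 0 1",
)

```text
t: 13.52
position: [476.3, -36.8, 70.1]
tcp_rot: [-3.142, -0.0, -0.0]
ft_force: [0.2, -0.6, -0.8]
gripper_width: 0.524
finger_force: 61.6
```

apply_moves(
  deltas="0 0 0.0005 0 0 0 1;0 0 0.001 0 0 0 1;0 0 0.0015 0 0 0 1;0 0 0.002 0 0 0 1;0 0 0.0025 0 0 0 1;0 0 0.003 0 0 0 1;0 0 0.0035 0 0 0 1;0 0 0.0035 0 0 0 1",
)

```text
t: 14.18
position: [476.2, -37.0, 66.7]
tcp_rot: [-3.142, 0.0, 0.0]
ft_force: [-0.2, -0.4, -0.8]
gripper_width: 0.523
finger_force: 61.6
```

apply_moves(
  deltas="0 0 0.0005 0 0 0 1;0 0 0.001 0 0 0 1;0 0 0.0015 0 0 0 1;0 0 0.002 0 0 0 1;0 0 0.002 0 0 0 1;0 0 0.002 0 0 0 1",
)

```text
t: 14.68
position: [476.4, -37.0, 65.7]
tcp_rot: [-3.142, 0.0, 0.001]
ft_force: [-2.8, 0.4, 5.1]
gripper_width: 0.52
finger_force: 62.0
```

apply_moves(
  deltas="0 0 0 0 0 0 0.2;0 0 0 0 0 0 -0.3;0 0 0 0 0 0 -1;0 0 0 0 0 0 -1;0 0 0 0 0 0 -1;0 0 0 0 0 0 -1;0 0 0 0 0 0 -1;0 0 0 0 0 0 -1",
)

```text
t: 15.35
position: [476.2, -37.0, 64.7]
tcp_rot: [-3.142, 0.0, 0.0]
ft_force: [0.2, -0.2, -0.0]
gripper_width: 1.002
finger_force: 0.0
```

apply_moves(
  deltas="0 0 -0.02 0 0 0 -1;0 0 -0.05 0 0 0 -1;0 0 -0.09 0 0 0 -1;0 0 -0.13 0 0 0 -1;0 0 -0.15 0 0 0 -1;0 0 -0.163 0 0 0 -1;0 0 -0.168 0 0 0 -1;0 0 -0.168 0 0 0 -1",
)

```text
t: 16.02
position: [476.4, -37.0, 233.2]
tcp_rot: [3.141, -0.0, 0.001]
ft_force: [-0.1, 0.3, -0.8]
gripper_width: 1.004
finger_force: 0.0
```

```bash
python3 - <<'E'
from w import *
s,i=wrist("w6");print(s["position"],s["tcp_rot"])
E
```

```text
[476.42481765 -37.04685517 233.17491477] [ 3.14136295e+00 -4.44746054e-04  1.48258253e-03]
```

apply_moves(
  deltas="0.023 -0.0275 0 0 0 0 -1;0.046 -0.055 0 0 0 0 -1;0.07 -0.083 0 0 0 0 -1;0.093 -0.11 0 0 0 0 -1;0.116 -0.138 0 0 0 0 -1;0.139 -0.165 0 0 0 0 -1;0.139 -0.165 0 0 0 0 -1;0.139 -0.165 0 0 0 0 -1",
)

```text
t: 16.73
position: [614.4, 129.1, 228.7]
tcp_rot: [3.141, 0.003, -0.01]
ft_force: [-0.9, -0.4, -1.6]
gripper_width: 1.005
finger_force: 0.0
```

apply_moves(
  deltas="0 0 0 0 0 0 -1;0 0 0 0 0 0 -1",
)

```text
t: 16.9
position: [614.2, 127.1, 231.3]
tcp_rot: [3.141, -0.002, -0.004]
ft_force: [-0.1, 0.9, 0.5]
gripper_width: 1.0
finger_force: 0.0
```

```bash
python3 - <<'E'
from w import *
s,i=wrist("w7");print(s["position"],s["tcp_rot"],capw(s,i,"blue",(320,225,60)))
k=big(blobs("w",i,"yellow",(320,210,100)));C=np.array([wray(s,p,4)[:2] for p in k[:,0]],np.float32);print(cv2.minAreaRect(C))
a=cv2.imread("pics/w6.png");cv2.imwrite("pics/w67.png",cv2.resize(np.hstack([a,i]),(800,300)))
E
```

```text
[614.18767095 127.13610288 231.25406042] [ 3.14113509e+00 -1.79507449e-03 -4.12503454e-03] ((617.0631103515625, 124.60326385498047), 23.210548400878906)
((614.0555419921875, 127.32941436767578), (92.18033599853516, 92.39013671875), 28.577896118164062)
```

View pics/w67.png

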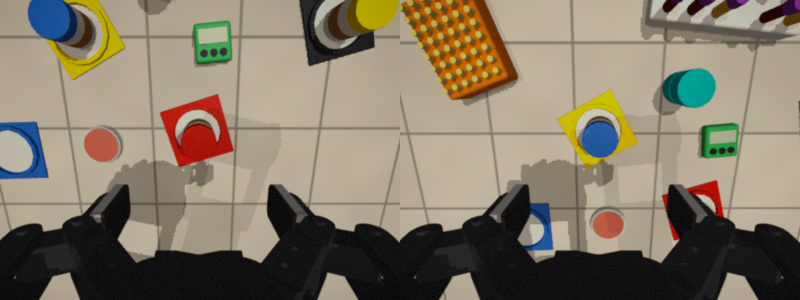

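The red jar is centred in the red holder. The blue jar, cap at right-panel (600,139), lies about 3 mm off the middle of the yellow holder.

apply_moves(
  deltas="0.003 0.0025 0.04 0 0 0 -1;0.003 0.0025 0.08 0 0 0 -1;0.003 0.0025 0.11 0 0 0 -1;0.003 0.0025 0.13 0 0 0 -1;0.003 0.0025 0.15 0 0 0 -1;0.003 0.0025 0.162 0 0 0 -1;0.003 0.0025 0.168 0 0 0 -1;0.003 0.0025 0.168 0 0 0 -1",
)

```text
t: 17.62
position: [617.3, 124.9, 63.7]
tcp_rot: [3.141, -0.002, -0.003]
ft_force: [-1.3, 0.9, 0.0]
gripper_width: 1.0
finger_force: 0.0
```

apply_moves(
  deltas="0 0 0 0 0 0 -1;0 0 0 0 0 0 1;0 0 0 0 0 0 1;0 0 0 0 0 0 1;0 0 0 0 0 0 1;0 0 0 0 0 0 1;0 0 0 0 0 0 1;0 0 0 0 0 0 1",
)

```text
t: 18.28
position: [619.4, 125.6, 66.3]
tcp_rot: [-3.141, 0.0, -0.004]
ft_force: [-1.2, -0.4, 5.8]
gripper_width: 0.526
finger_force: 61.7
```

apply_moves(
  deltas="0 0 0 0 0 0 1;0 0 0 0 0 0 1;0 0 -0.01 0 0 0 1;0 0 -0.025 0 0 0 1;0 0 -0.045 0 0 0 1;0 0 -0.065 0 0 0 1;0 0 -0.08 0 0 0 1;0 0 -0.09 0 0 0 1",
)

```text
t: 18.95
position: [619.1, 125.6, 157.8]
tcp_rot: [-3.141, 0.0, -0.005]
ft_force: [0.9, -0.8, -1.3]
gripper_width: 0.52
finger_force: 61.3
```

apply_moves(
  deltas="-0.013 -0.01 0 0 0 0 1;-0.04 -0.03 0 0 0 0 1;-0.068 -0.051 0 0 0 0 1;-0.096 -0.072 0 0 0 0 1;-0.124 -0.093 0 0 0 0 1;-0.15 -0.113 0 0 0 0 1;-0.165 -0.124 0 0 0 0 1;-0.173 -0.13 0 0 0 0 1",
)

```text
t: 19.62
position: [442.9, 256.6, 154.5]
tcp_rot: [3.142, 0.003, -0.002]
ft_force: [-0.1, -0.1, -1.3]
gripper_width: 0.522
finger_force: 61.4
```

apply_moves(
  deltas="0 0 0 0 0 0 1;0 0 0 0 0 0 1;0 0 0 0 0 0 1;0 0 0 0 0 0 1",
)

```text
t: 19.95
position: [446.3, 254.8, 155.0]
tcp_rot: [3.141, -0.003, 0.001]
ft_force: [-0.5, -0.9, -1.6]
gripper_width: 0.524
finger_force: 61.4
```

```bash
python3 - <<'E'
from w import *
s,i=wrist("w8");print(s["position"],s["tcp_rot"],s["gripper_width"])
k=big(blobs("w",i,"blue",(320,200,75))[:268]);C=np.array([wray(s,p,4)[:2] for p in k[:,0]],np.float32);print(cv2.minAreaRect(C))
E
```

```text
[446.33510042 254.84075666 154.97527416] [ 3.14144422e+00 -2.74323550e-03  6.33253380e-04] 0.5240764557376807
((451.9493408203125, 255.14175415039062), (75.1114273071289, 90.78207397460938), 1.5888502597808838)
```

View pics/w8.png

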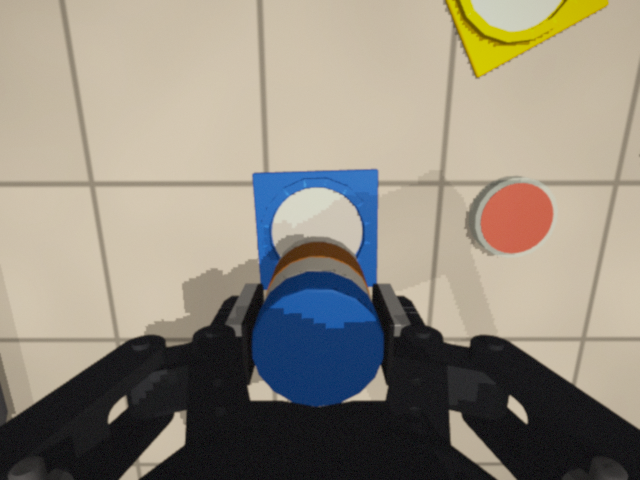

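The blue jar is centred over the blue holder, with the disc spanning columns 272 to 363. I'll lower it now.

apply_moves(
  deltas="-0.001 0 0.02 0 0 0 1;-0.001 0 0.04 0 0 0 1;-0.001 0 0.053 0 0 0 1;-0.001 0 0.064 0 0 0 1;-0.001 0 0.072 0 0 0 1;-0.001 0 0.078 0 0 0 1;-0.001 0 0.082 0 0 0 1;-0.001 0 0.084 0 0 0 1",
)

```text
t: 20.67
position: [444.5, 255.5, 70.7]
tcp_rot: [3.142, -0.001, 0.0]
ft_force: [0.1, -0.2, -0.4]
gripper_width: 0.522
finger_force: 61.4
```

apply_moves(
  deltas="0 0 0.001 0 0 0 1;0 0 0.002 0 0 0 1;0 0 0.003 0 0 0 1;0 0 0.0035 0 0 0 1;0 0 0.004 0 0 0 1;0 0 0.0045 0 0 0 1;0 0 0.0045 0 0 0 1;0 0 0.0045 0 0 0 1",
)

```text
t: 21.33
position: [444.3, 255.5, 66.4]
tcp_rot: [-3.142, 0.0, -0.0]
ft_force: [-0.8, 0.5, -0.7]
gripper_width: 0.524
finger_force: 61.4
```

apply_moves(
  deltas="0 0 0.0005 0 0 0 1;0 0 0.001 0 0 0 1;0 0 0.0015 0 0 0 1;0 0 0.0015 0 0 0 1;0 0 0.0015 0 0 0 1",
)

```text
t: 21.75
position: [444.6, 255.6, 66.3]
tcp_rot: [3.141, -0.0, -0.001]
ft_force: [-4.2, -2.4, 9.5]
gripper_width: 0.521
finger_force: 62.2
```

apply_moves(
  deltas="0 0 -0.001 0 0 0 0.2;0 0 -0.001 0 0 0 -0.3;0 0 0 0 0 0 -1;0 0 0 0 0 0 -1;0 0 0 0 0 0 -1;0 0 0 0 0 0 -1;0 0 0 0 0 0 -1;0 0 0 0 0 0 -1",
)

```text
t: 22.42
position: [444.3, 255.5, 64.7]
tcp_rot: [3.142, -0.0, -0.0]
ft_force: [-0.2, -0.8, 0.0]
gripper_width: 1.001
finger_force: 0.0
```

apply_moves(
  deltas="0 0 -0.02 0 0 0 -1;0 0 -0.05 0 0 0 -1;0 0 -0.09 0 0 0 -1;0 0 -0.13 0 0 0 -1;0 0 -0.15 0 0 0 -1;0 0 -0.163 0 0 0 -1;0 0 -0.168 0 0 0 -1;0 0 -0.168 0 0 0 -1",
)

```text
t: 23.08
position: [444.5, 255.6, 233.2]
tcp_rot: [-3.141, 0.0, -0.001]
ft_force: [0.8, -0.2, 0.6]
gripper_width: 1.004
finger_force: 0.0
```

```bash
python3 - <<'E'
from w import *
s,i=wrist("w9");print(s["position"],s["tcp_rot"])
k=big(blobs("w",i,"blue",(320,210,75)));C=np.array([wray(s,p,4)[:2] for p in k[:,0]],np.float32);print(cv2.minAreaRect(C))
E
```

```text
[444.48777783 255.59703786 233.23248531] [-3.14123098e+00  4.09529122e-04 -1.47656376e-03]
((442.85638427734375, 254.9676971435547), (93.01995086669922, 90.79704284667969), 1.4586493968963623)
```

View pics/w9.png

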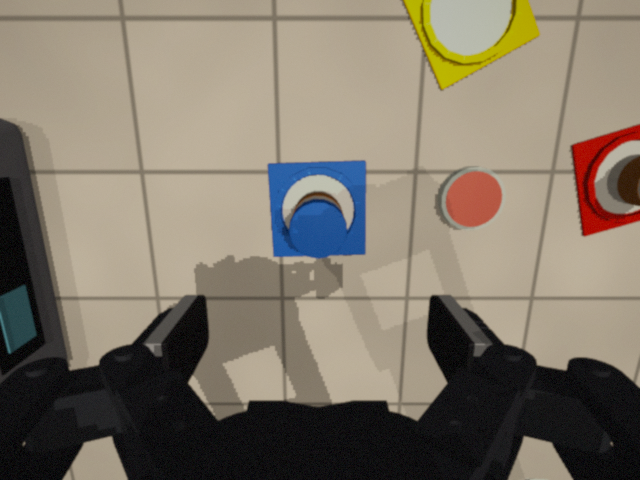

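apply_moves(
  deltas="0.015 0.039 0 0 0 0 -1;0.03 0.078 0 0 0 0 -1;0.045 0.117 0 0 0 0 -1;0.06 0.156 0 0 0 0 -1;0.075 0.195 0 0 0 0 -1;0.09 0.234 0 0 0 0 -1;0.105 0.273 0 0 0 0 -1;0.12 0.312 0 0 0 0 -1",
)

```text
t: 23.8
position: [562.9, -57.5, 229.4]
tcp_rot: [-3.14, 0.001, 0.008]
ft_force: [1.1, 0.4, 0.2]
gripper_width: 1.0
finger_force: 0.0
```

apply_moves(
  deltas="0.015 0.039 0 0 0 0 -1;0.03 0.078 0 0 0 0 -1;0.045 0.117 0 0 0 0 -1;0.058 0.15 0 0 0 0 -1;0.062 0.172 0 0 0 0 -1;0.062 0.172 0 0 0 0 -1;0.062 0.172 0 0 0 0 -1;0.062 0.172 0 0 0 0 -1",
)

```text
t: 24.47
position: [624.9, -226.6, 230.2]
tcp_rot: [-3.139, 0.0, 0.006]
ft_force: [0.5, 0.4, 0.7]
gripper_width: 1.001
finger_force: 0.0
```

```bash
python3 - <<'E'
from w import *
s,i=wrist("w10");print(s["position"],s["tcp_rot"],capw(s,i,"yellow",(320,225,70)))
E
```

```text
[ 624.86921813 -226.61184757  230.20533258] [-3.13926875e+00  1.75105840e-04  5.70561864e-03] ((626.1402587890625, -228.90101623535156), 24.179363250732422)
```

The blue jar stands centred in the blue holder, cap at (318,227). Now the yellow jar.

apply_moves(
  deltas="0.001 0.002 0.04 0 0 0 -1;0.001 0.002 0.08 0 0 0 -1;0.001 0.002 0.11 0 0 0 -1;0.001 0.002 0.13 0 0 0 -1;0.001 0.002 0.15 0 0 0 -1;0.001 0.002 0.161 0 0 0 -1;0.001 0.002 0.167 0 0 0 -1;0.001 0.002 0.167 0 0 0 -1",
)

```text
t: 25.18
position: [626.0, -228.4, 64.5]
tcp_rot: [-3.14, -0.001, 0.003]
ft_force: [-0.1, 0.5, 0.5]
gripper_width: 1.002
finger_force: 0.0
```

apply_moves(
  deltas="0 0 0 0 0 0 -1;0 0 0 0 0 0 1;0 0 0 0 0 0 1;0 0 0 0 0 0 1;0 0 0 0 0 0 1;0 0 0 0 0 0 1;0 0 0 0 0 0 1;0 0 0 0 0 0 1",
)

```text
t: 25.85
position: [627.8, -230.1, 67.4]
tcp_rot: [3.141, -0.001, 0.004]
ft_force: [-0.5, 0.8, 5.8]
gripper_width: 0.526
finger_force: 61.7
```

apply_moves(
  deltas="0 0 0 0 0 0 1;0 0 0 0 0 0 1;0 0 -0.01 0 0 0 1;0 0 -0.03 0 0 0 1;0 0 -0.055 0 0 0 1;0 0 -0.08 0 0 0 1;0 0 -0.1 0 0 0 1;0 0 -0.11 0 0 0 1",
)

```text
t: 26.52
position: [627.7, -230.1, 179.2]
tcp_rot: [3.14, -0.0, 0.005]
ft_force: [0.4, -0.9, 0.3]
gripper_width: 0.52
finger_force: 61.4
```

apply_moves(
  deltas="-0.005 -0.02 0 0 0 0 1;-0.012 -0.055 0 0 0 0 1;-0.018 -0.09 0 0 0 0 1;-0.022 -0.125 0 0 0 0 1;-0.025 -0.16 0 0 0 0 1;-0.025 -0.195 0 0 0 0 1;-0.023 -0.23 0 0 0 0 1;-0.02 -0.265 0 0 0 0 1",
)

```text
t: 27.18
position: [605.6, 37.0, 174.7]
tcp_rot: [-3.142, 0.001, 0.003]
ft_force: [0.5, 0.1, -2.3]
gripper_width: 0.521
finger_force: 61.5
```

apply_moves(
  deltas="0.003 -0.035 0 0 0 0 1;0.006 -0.065 0 0 0 0 1;0.008 -0.083 0 0 0 0 1;0.008 -0.092 0 0 0 0 1;0.008 -0.092 0.01 0 0 0 1;0.008 -0.092 0.02 0 0 0 1;0.008 -0.092 0.02 0 0 0 1;0.008 -0.092 0.02 0 0 0 1",
)

```text
t: 27.85
position: [613.7, 125.8, 153.5]
tcp_rot: [3.141, -0.003, -0.006]
ft_force: [0.9, -0.9, -1.4]
gripper_width: 0.523
finger_force: 61.6
```

```bash
python3 - <<'E'
from w import *
s,i=wrist("w11");print(s["position"],s["tcp_rot"],s["gripper_width"])
E
```

```text
[613.723999   125.84829623 153.53762677] [ 3.14093200e+00 -3.12316735e-03 -6.16558097e-03] 0.5227510180962461
```

View pics/w11.png

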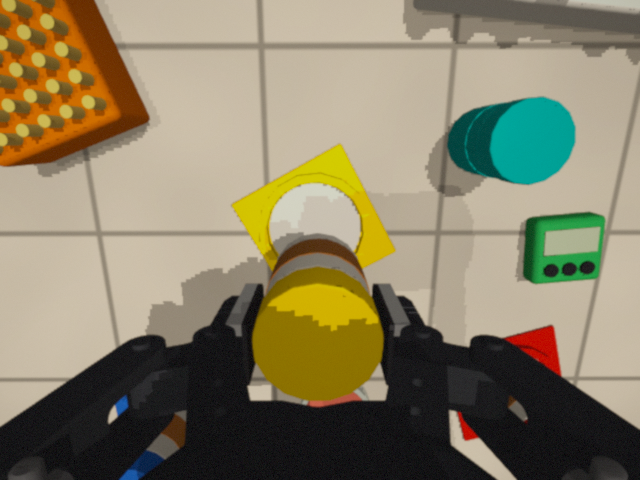

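The yellow jar is held over the yellow holder. The disc spans columns 268 to 362 and the cap centre is at 318, so I'll shift about 1.5 mm left while lowering.

apply_moves(
  deltas="0.0005 -0.0015 0.02 0 0 0 1;0.0005 -0.0015 0.04 0 0 0 1;0.0005 -0.0015 0.053 0 0 0 1;0.0005 -0.0015 0.064 0 0 0 1;0.0005 -0.0015 0.072 0 0 0 1;0.0005 -0.0015 0.078 0 0 0 1;0.0005 -0.0015 0.081 0 0 0 1;0.0005 -0.0015 0.083 0 0 0 1",
)

```text
t: 28.57
position: [615.7, 128.8, 72.9]
tcp_rot: [-3.142, 0.001, -0.001]
ft_force: [-0.8, -0.1, -1.3]
gripper_width: 0.521
finger_force: 61.6
```

apply_moves(
  deltas="0 0 0.0005 0 0 0 1;0 0 0.001 0 0 0 1;0 0 0.0015 0 0 0 1;0 0 0.002 0 0 0 1;0 0 0.0025 0 0 0 1;0 0 0.003 0 0 0 1;0 0 0.003 0 0 0 1;0 0 0.003 0 0 0 1",
)

```text
t: 29.23
position: [615.4, 128.9, 69.8]
tcp_rot: [-3.142, 0.0, 0.0]
ft_force: [0.1, -0.0, -0.8]
gripper_width: 0.521
finger_force: 61.6
```

apply_moves(
  deltas="0 0 0.0005 0 0 0 1;0 0 0.001 0 0 0 1;0 0 0.0015 0 0 0 1;0 0 0.002 0 0 0 1;0 0 0.0025 0 0 0 1;0 0 0.0025 0 0 0 1;0 0 0.0025 0 0 0 1",
)

```text
t: 29.82
position: [615.5, 128.9, 67.5]
tcp_rot: [-3.142, 0.0, -0.0]
ft_force: [-1.4, -0.1, 1.8]
gripper_width: 0.522
finger_force: 61.6
```

Contact with the holder floor. I'll release, retreat and check.

apply_moves(
  deltas="0 0 0 0 0 0 0.2;0 0 0 0 0 0 -0.3;0 0 0 0 0 0 -1;0 0 0 0 0 0 -1;0 0 0 0 0 0 -1;0 0 0 0 0 0 -1;0 0 0 0 0 0 -1;0 0 0 0 0 0 -1",
)

```text
t: 30.48
position: [615.4, 128.9, 67.3]
tcp_rot: [3.142, -0.0, 0.0]
ft_force: [-0.4, -0.1, 0.0]
gripper_width: 1.0
finger_force: 0.0
```

apply_moves(
  deltas="0 0 -0.02 0 0 0 -1;0 0 -0.05 0 0 0 -1;0 0 -0.09 0 0 0 -1;0 0 -0.13 0 0 0 -1;0 0 -0.16 0 0 0 -1;0 0 -0.18 0 0 0 -1;0 0 -0.2 0 0 0 -1;0 0 -0.2 0 0 0 -1",
)

```text
t: 31.15
position: [617.6, 129.1, 273.5]
tcp_rot: [-3.141, 0.0, -0.015]
ft_force: [0.6, -0.8, 0.0]
gripper_width: 1.0
finger_force: 0.0
```

apply_moves(
  deltas="0 0 0 0 0 0 -1;0 0 0 0 0 0 -1;0 0 0 0 0 0 -1;0 0 0 0 0 0 -1;0 0 0 0 0 0 -1;0 0 0 0 0 0 -1",
)

```text
t: 31.65
position: [615.1, 128.8, 266.1]
tcp_rot: [3.141, -0.0, -0.003]
ft_force: [-0.4, -0.0, 0.1]
gripper_width: 1.002
finger_force: 0.0
```

```bash
python3 - <<'E'
from w import *
s,i=wrist("w12");print(s["position"],capw(s,i,"yellow",(320,225,70)))
j=arm.get_image("scene");cv2.imwrite("pics/s2.png",np.hstack([cv2.resize(i,(400,300)),cv2.resize(j[120:320,150:550],(400,300))]))
E
```

```text
[615.08192608 128.83374369 266.14225659] ((625.6925659179688, 127.35942077636719), 51.902549743652344)
```

View pics/s2.png

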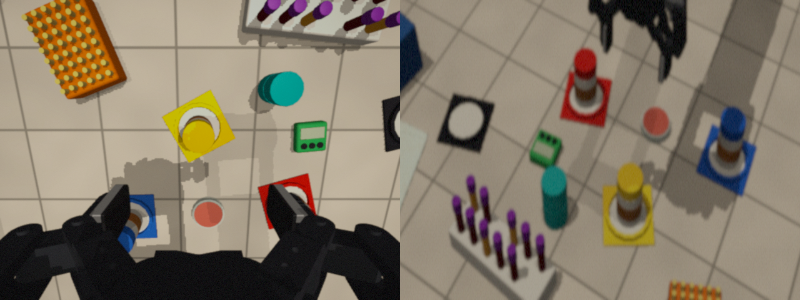

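All three jars stand upright and centred in the holders of their own colours. The spare (right panel, 466,122) is empty, and the dish, timer and rack are where they were.

```bash
python3 -c "
from plant import arm;print(arm.sign_off())"
```

```text
the job is handed in; nothing more can be done
None
```

I moved all three jars into the holders of their own cap colour, parking the yellow one in the spare first, and handed the job in after about 32 s. The last pictures showed the jars upright and centred, the spare empty, and the dish, timer and rack where they were; the hand-in returned no verdict.

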